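# Run the rolling file caddy along its rail and brake it at the red mark

### The arm

A 7-joint arm with a two-finger parallel gripper is mounted at the origin on the work surface. World frame = base frame: x ahead of the robot, y to its left, z up, the work surface at z = 0. Lengths are in m, angles in rad, forces in N, time in s.
With the tool pointing down it reaches from about 0.425 to 0.95 m from the base axis. Payload 4.7 kg.
Tool frame: the origin (TCP) lies on the centre line of the jaws, within the pads' length; the fingertips stand robot.nose_length ahead of it and the grasp point (between the pads) lies 8 mm behind it (robot.nose_length is the distance from the TCP to the fingertips, in m); z points along the fingers, y is the line along which they close (so a half turn about z gives the same grasp; the last joint's range is limited). The gripper opens to 85 mm and grips with 20 to 120 N. Pads are 22 mm wide; open, the fingers measure 114 mm over their backs; the gripper's body (76 mm by 85 mm) begins 54 mm behind the grasp point. The pads swing forward as they close: fully open they stand 13 mm farther back than shut.
Start: joints at [-1.269, 0.469, -0.049, 1.532, 0.024, 1.141, -0.082], TCP at [0.219, 0.638, 0.242] pointing down, gripper open.
Joint ranges: [-2.59, 2.59], [-0.33, 1.99], [-1.39, 1.29], [0.1, 2.45], [-1.04, 4.18], [0.21, 1.99], [-2.66, 2.66]. Speed limits (rad/s): [2.57, 2.57, 3.14, 3.14, 3.14, 3.14, 3.14].

### API

Orientations are given as [roll, pitch, yaw] about the fixed x, y, z axes, in that order (R = Rz(yaw) Ry(pitch) Rx(roll)).
In Python, from plant import robot gives the robot as it stands. Calls block until the motion is done:
- robot.goto(position, orientation): joint-space move of the TCP to a pose.
- robot.move_straight(position, vel=0.15, attitude=None, contact_N=None): straight line of the TCP; attitude=None keeps the orientation; vel is the mean speed in m/s. With contact_N (N) it stops when the force on the tool has changed by that much, and returns True; else False.
- robot.move_joints(angles): joint-space move.
- robot.grip(opening, strength=None): opening from 0.0 (shut) to 1.0 (fully open); strength is the grip in N (None keeps the last); returns when the fingers have stopped.
- robot.sleep(seconds).
- robot.inverse_kinematics(position, orientation): joint angles nearest the present ones, or None.
- robot.sense(): the state.
- robot.grab_frame(name): name is "side" or "top"; returns a dict with "image" (480x640x3 uint8, red, green, blue), "range_z" (480x640 float32, m along the optical axis (not along the pixel's ray), 0 where there is no reading), "fx", "fy", "cx", "cy" (pixels), "R" (3x3) and "t" (3): a world point X has camera coordinates R X + t. Camera axes: x right, y down, z forward; pixel columns grow to the right and rows downward; lengths in m; the calibration is good to about 2 mm. A picture is of the moment at which its call begins.
A pose or a line that the arm cannot do raises robot.IKError and nothing moves.
- robot.close_job(): hands the job in; it is judged then, once.
The state is a dict: "t": time; "joint_pos": joint angles; "joint_velocities": joint speeds; "effort": joint torques, N m; "tcp_pos": TCP position; "tcp_rot": TCP orientation; "wrist_force": force on the tool from outside, world axes, zero at the start; "torque": the same for the moment, N m; "opening": opening from 0.0 (shut) to 1.0 (fully open); "gripper_force": force on a finger pad.
Only numpy, scipy, OpenCV 4.12 (cv2) and the standard library are available. Lean on these libraries where they do the work, as an engineer would, in place of code of your own. Each camera call takes 0.05 s, during which the arm holds its last target. There are 200 camera calls.

### The job

Bring the heavy, free-rolling file caddy along its rail until its white pointer stands opposite the white line of the red mark, and leave it standing there at rest, without ever bumping a bookend at the rail's ends. Reach into the gap between the two boxes and touch the caddy only on the two sprung rubber buffers there, gently: push on the one beside the blue box to set it rolling at a brisk 10 cm a second or so (no creeping), press on the one beside the grey box to slow it. Finish with the hand out of the gap, and leave everything else on the cart where it is.

Things in the scene. Friction and masses are not known exactly. Their poses are not given: they have to be found in the camera images.
- rail: Fixed aluminium rail bed with two steel rods, 170 mm wide (x) and 840 mm long (y), standing on the cart top. Origin: centre of its underside; its y axis is the direction of travel towards the far stop (the bookend on its +y end). A steel bookend 130 mm wide, its top 142 mm above the cart, stands at each end. Its place and yaw vary.
- caddy (a joint): Travel of the caddy along the rail bed's y axis, m: 0 = touching the bookend at the -y end, 0.34 = touching the one at the +y end. Starts at 0.03 to 0.11, at rest. The caddy rolls very freely: total moving mass nominally 3.1 kg (it varies by about a third either way), rolling drag nominally 0.25 N per m/s plus 0.006 N constant; the rail is level.
- caddy_base (a point): The caddy is a dark wood frame 470 mm long (y), 150 mm wide, with a blue plastic file box at its +y end and a grey one at its -y end, each 156 (x) x 100 (y) mm, tops 113 mm above the cart top, closed hinged lids (too wide to grip; not to be touched). This point moves with it, at cart top level below the middle of the gap between the boxes.
- pocket (a point): Centre of the gap between the two buffers, 78 mm above the cart top, moving with the caddy. The free buffer faces are 110 mm from here either way along the travel (220 mm clear). Below lie only the rail rods (top 26 mm above the cart top) and, 61 mm and more out across the travel, the frame's side bars (top 45 mm): keep fingertips 55 mm or more above the cart top.
- push_buffer (a joint): How far the buffer by the blue box (+y end of the gap) is pressed in, m: 0 free, 0.024 bottomed (1.2 N). Black rubber block with a yellow stripe, face 100 mm across the travel and 55 mm tall, 50 to 105 mm above the cart top, on a spring of 50 N/m (no preload, 0.4 N s/m damping, 0.06 kg) that telescopes into the box. Pressing it towards +y drives the caddy towards +y.
- brake_buffer (a joint): The same, for the identical buffer by the grey box (-y end of the gap); it is pressed towards -y, and pushes the caddy towards -y.
- pointer (a point): Tip of the white pointer, 6 mm wide, on the far (+x) long side of the caddy, level with the middle of the gap along the travel, 42 mm above the cart top.
- mark: Red clip 35 x 20 x 30 mm with a white line across its top, fixed beside the far (+x) edge of the rail bed; origin: centre of its underside, below the white line; its y axis is parallel to the travel. The pointer comes over it when the caddy is in place: the caddy is right when the pointer tip has y = 0 in this frame. It lies 45 to 130 mm before the place where the caddy would meet the +y bookend.
- pin_tin: Bystander, not to be moved: red round push-pin tin, 76 mm across, 34 high; origin: centre of its underside.
- stapler: Bystander, not to be moved: silver stapler, 130 x 36 x 48 mm; origin: centre of its underside.
- mug: Bystander, not to be moved: pale ceramic mug, 82 mm across, 95 high; origin: centre of its underside.

How it is judged:
On the way, in this order (a step that is already met when the one before it is completed fails the run):
1. the caddy rolls briskly towards the mark, over 70 mm/s for 0.2 s (velocity of joint caddy above 0.07 m/s), for 0.2 s.
2. the caddy stands at the mark: pointer within 12 mm of the line and slower than 12 mm/s, for 1.5 s (y of pointer in the frame of mark between -0.012 and 0.012 m and velocity of joint caddy between -0.012 and 0.012 m/s), for 1.5 s.
At the end, for the whole second after the job is handed in: The pointer is within 15 mm of the mark's line along the travel and the caddy is at rest (under 8 mm/s), with the robot clear of everything (y of pointer in the frame of mark between -0.015 and 0.015 m and velocity of joint caddy between -0.008 and 0.008 m/s); the robot touches nothing.
It fails at once if the caddy bumps a bookend (comes within 4 mm of the end of its travel) (value of joint caddy below 0.004 m or value of joint caddy above 0.336 m).
It fails at once if the caddy is touched (over 2 N) anywhere but on the two buffers (contact force between anything else and caddy_c0 above 2 N or contact force between anything else and caddy_c1 above 2 N or contact force between anything else and caddy_c2 above 2 N or contact force between anything else and caddy_c3 above 2 N or contact force between anything else and caddy_c4 above 2 N or contact force between anything else and caddy_c5 above 2 N or contact force between anything else and caddy_c6 above 2 N).
It fails at once if a buffer is pressed harder than 8 N (contact force between anything else and push_buffer_c0 above 8 N or contact force between anything else and brake_buffer_c0 above 8 N).
It fails at once if a bystander is moved by more than 20 mm (distance of any of pin_tin, stapler, mug from where it was at the start of the episode above 0.02 m).
It also fails if it takes over 38 s, if anything falls off the work surface, if the arm or the gripper's body presses on something with over 40 N, if the wrist force passes 120 N, or if a joint passes its speed limit or range.

## Working session

There is one attempt and no reset: what is moved stays moved. The work goes in short steps, each a Python script; the robot and the scene stay as the last script left them, time stands still between calls to the robot, and variables do not carry over. Pictures are saved under pics/ and viewed, at most 10 in all, crops included, and the job is handed in when it is done.

```bash
ls; mkdir -p pics; python3 - <<'E'
from plant import robot
import cv2, numpy as np
s=robot.sense(); print(s['t'],s['tcp_pos'],s['tcp_rot'],s['opening'],robot.nose_length)
for n in ('top','side'):
    f=robot.grab_frame(n); cv2.imwrite(f'pics/{n}0.png',f['image'][:,:,::-1]); np.savez(f'{n}0.npz',**f)
    print(n,f['fx'],f['fy'],f['cx'],f['cy'],f['R'].round(3).tolist(),f['t'].round(3), 'cam',(-f['R'].T@f['t']).round(3))
E
```

```text
pics
0.0 [0.2190272  0.63788031 0.24125749] [-3.13962529e+00  8.00837099e-05  2.81086221e+00] 0.9983031919228746 0.011
top 593.6061960597881 593.6061960597881 317.48251411836395 248.00910675498636 [[0.012, -1.0, -0.013], [-0.992, -0.01, -0.126], [0.126, 0.014, -0.992]] [-0.051  0.598  0.927] cam [ 0.477 -0.058  0.995]
side 493.4296974780681 493.4296974780681 317.7327244909796 245.9714617079647 [[-0.994, -0.106, 0.015], [-0.092, 0.775, -0.625], [0.054, -0.623, -0.78]] [0.567 0.155 0.737] cam [0.538 0.399 0.664]
```

View pics/top0.png

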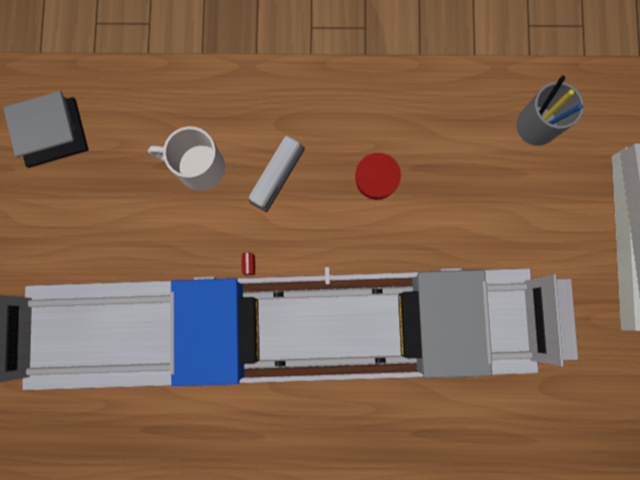

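View pics/side0.png

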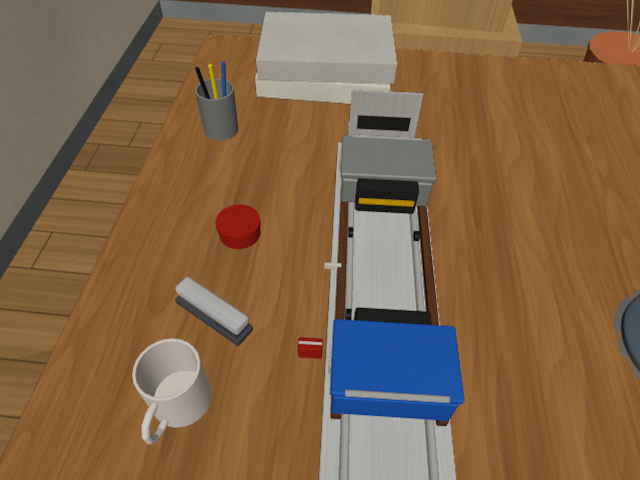

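The top view shows the blue box (172–243, 280–385), the grey box (415–490, 270–375), the pointer tip at about (327, 270), and the red mark with its white line at about (248, 263). The tin, stapler and mug lie at rows 130–210, well clear of the rail. Next I'll measure these and time some small moves in free air.

View pics/crop_top.png

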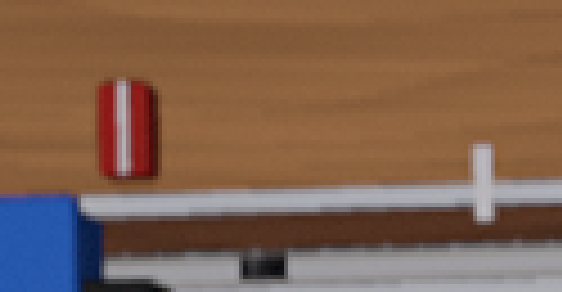

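```bash
cat > sim.py <<'E'
import numpy as np
W=.057  # half width over finger backs
prof={'mj':lambda x:x**3*(10-15*x+6*x*x),'lin':lambda x:x,'cos':lambda x:(1-np.cos(np.pi*x))/2}
def run(m,s,v,h0,moves,p='mj',dt=.002,W=W,lag=.0):
    """moves: list of (target,T); T=duration, then .15 hold. returns arrays t,s,v,h,F"""
    out=[];t=0;hp=h0;h_prev=h0;cur=h0
    for tgt,T in moves:
        n=int(round((T+.15)/dt))
        for i in range(n):
            x=min(1,max(0,(i*dt-lag)/T)); h=cur+(tgt-cur)*prof[p](x); hv=(h-h_prev)/dt; h_prev=h
            F=0
            for sg in (1,-1):
                c=sg*(h-s)+W-.110
                if c>0:
                    f=50*c+.4*sg*(hv-v)+(3000*(c-.024) if c>.024 else 0); F+=sg*max(f,0)
            fr=.006*np.tanh(v/.001)+.25*v
            v+=dt*(F-fr)/m; s+=dt*v; t+=dt; out.append((t,s,v,h,F))
        cur=tgt
    return np.array(out).T
E
python3 - <<'E'
from sim import *
for p in('mj','lin'):
  for D,T in((.05,.5),(.04,.4),(.04,.5),(.045,.6),(.035,.35),(.045,.4)):
    r=[]
    for m in(2.1,3.1,4.1):
        o=run(m,0,0,.053-.003,[(.05+D,T)],p); r.append((o[1][-1].round(3),o[2][-1].round(3),o[4].max().round(2),o[4][-1].round(2)))
    print(p,D,T,*r)
E
```

```text
mj 0.05 0.5 (np.float64(0.105), np.float64(0.296), np.float64(9.95), np.float64(0.0)) (np.float64(0.105), np.float64(0.302), np.float64(13.76), np.float64(0.0)) (np.float64(0.102), np.float64(0.3), np.float64(16.6), np.float64(0.0))
mj 0.04 0.4 (np.float64(0.063), np.float64(0.225), np.float64(7.23), np.float64(0.0)) (np.float64(0.062), np.float64(0.228), np.float64(10.58), np.float64(0.0)) (np.float64(0.06), np.float64(0.224), np.float64(12.89), np.float64(0.0))
mj 0.04 0.5 (np.float64(0.051), np.float64(0.165), np.float64(2.54), np.float64(0.0)) (np.float64(0.056), np.float64(0.183), np.float64(6.85), np.float64(0.0)) (np.float64(0.056), np.float64(0.186), np.float64(9.29), np.float64(0.0))
mj 0.045 0.6 (np.float64(0.067), np.float64(0.18), np.float64(2.79), np.float64(0.0)) (np.float64(0.075), np.float64(0.202), np.float64(7.37), np.float64(0.0)) (np.float64(0.076), np.float64(0.207), np.float64(9.99), np.float64(0.0))
mj 0.035 0.35 (np.float64(0.038), np.float64(0.161), np.float64(3.84), np.float64(0.0)) (np.float64(0.038), np.float64(0.165), np.float64(7.05), np.float64(0.0)) (n
[... 1022 characters left out ...]
.045 0.6 (np.float64(0.056), np.float64(0.138), np.float64(0.76), np.float64(0.0)) (np.float64(0.047), np.float64(0.129), np.float64(0.92), np.float64(0.0)) (np.float64(0.039), np.float64(0.12), np.float64(1.06), np.float64(0.1))
lin 0.035 0.35 (np.float64(0.03), np.float64(0.134), np.float64(1.01), np.float64(0.05)) (np.float64(0.023), np.float64(0.11), np.float64(1.19), np.float64(0.43)) (np.float64(0.021), np.float64(0.111), np.float64(5.09), np.float64(0.49))
lin 0.045 0.4 (np.float64(0.044), np.float64(0.169), np.float64(1.13), np.float64(0.0)) (np.float64(0.048), np.float64(0.192), np.float64(5.4), np.float64(0.0)) (np.float64(0.05), np.float64(0.202), np.float64(8.2), np.float64(0.0))
```

```bash
python3 - <<'E'
from sim import *
for D,T in((.025,.3),(.028,.3),(.028,.4),(.032,.5)):
    r=[]
    for p in('mj','lin'):
     for g in (0,.003,.006):
      for m in(2.1,3.1,4.1):
        o=run(m,0,0,.053-g,[(.05+D,T),(.0501+D,.3)],p); i=int((T+.15)/.002)-1; r.append((o[1][i],o[2][i],o[2][-1],o[4].max()))
    r=np.array(r).reshape(2,3,3,4); print(D,T); print(r[:,:,:,2].round(3).tolist(), 'Fmax',r[...,3].max(axis=2).round(1).tolist(),'s',r[0,1,:,0].round(3))
E
cat > track.py <<'E'
from h import *
E_=np.array([-.0487,.9988]); N_=np.array([.9988,.0487]); L0=.4687; S0=-.0876; MARK=.0422; Z=.074
from math import pi
ORI=[pi,0,pi+.0487]
def pos(s,z=Z): return np.r_[N_*L0+E_*s,z]
def edge(f):
    H=hsv(f); m=(H[...,0]>100)&(H[...,0]<130)&(H[...,1]>150)
    img=f['image'].astype(float); b=img[...,2]-img[...,0]   # blue minus red
    r=[]
    for v in range(300,372,2):
        u=np.nonzero(m[v])[0]
        if len(u)<20: continue
        k=u.min(); lo=b[v,max(k-6,0):max(k-3,1)].mean(); hi=b[v,k+3:k+7].mean(); th=(lo+hi)/2
        q=[j for j in range(max(k-5,0),k+5) if b[v,j]<th<=b[v,j+1]]
        if q: j=q[0]; r.append(ray(f,j+(th-b[v,j])/(b[v,j+1]-b[v,j]),v,.113)[:2]@E_)
    return float(np.median(r)),len(r)
try: 
    F0=dict(np.load('top0.npz')); OFF=edge(F0)[0]-S0
except FileNotFoundError: pass
def pocket(f): return edge(f)[0]-OFF
E
python3 - <<'E'
from track import *
from plant import robot
print('edge0',edge(F0),'OFF',OFF,'expect ~.235')
robot.goto(pos(S0,.22),ORI); print(robot.sense()['t'])
robot.move_straight(pos(S0),vel=.25); s=robot.sense(); print(s['t'],s['tcp_pos'],pos(S0),s['tcp_rot'],s['joint_pos'].round(2),s['wrist_force'],s['opening'])
for n in('top','side'):
    f=robot.grab_frame(n); cv2.imwrite(f'pics/{n}1.png',f['image'][:,:,::-1])
    if n=='top': print('pocket',pocket(f),edge(f))
    else: np.savez('side1.npz',**f)
for i in range(4): print(robot.sense()['wrist_force'].round(3)); robot.sleep(.02)
E
```

```text
0.025 0.3
[[[0.092, 0.079, 0.071], [0.093, 0.08, 0.071], [0.094, 0.08, 0.071]], [[0.087, 0.076, 0.069], [0.089, 0.078, 0.07], [0.091, 0.079, 0.07]]] Fmax [[1.0, 1.0, 1.0], [0.9, 1.0, 1.0]] s [0.018 0.013 0.01 ]
0.028 0.3
[[[0.105, 0.09, 0.08], [0.106, 0.091, 0.081], [0.106, 0.091, 0.081]], [[0.099, 0.087, 0.078], [0.101, 0.088, 0.079], [0.103, 0.089, 0.08]]] Fmax [[1.1, 1.1, 1.1], [1.0, 1.1, 1.1]] s [0.021 0.015 0.012]
0.028 0.4
[[[0.101, 0.088, 0.079], [0.103, 0.089, 0.08], [0.104, 0.09, 0.08]], [[0.091, 0.082, 0.075], [0.095, 0.085, 0.077], [0.098, 0.086, 0.078]]] Fmax [[1.0, 1.1, 1.1], [0.9, 0.9, 1.0]] s [0.026 0.02  0.016]
0.032 0.5
[[[0.112, 0.099, 0.089], [0.115, 0.101, 0.091], [0.117, 0.102, 0.091]], [[0.096, 0.089, 0.083], [0.101, 0.093, 0.085], [0.105, 0.095, 0.087]]] Fmax [[1.1, 1.1, 1.2], [0.8, 0.9, 1.0]] s [0.036 0.028 0.023]
edge0 (0.14249022666100658, 36) OFF 0.2300902266610066 expect ~.235
3.9167
4.65 [ 0.47324924 -0.06476015  0.0746559 ] [ 0.47240368 -0.06466919  0.074     ] [-3.14127853e+00  1.28442545e-03 -3.09270647e+00] [-0.38  0.42  0.53  2.17 -0.36  0.63  2.02] [ 0.65779221 -0.75717004 -0.49010518] 1.0021849537746177
pocket -0.08760233105230991 (0.14248789560869668, 36)
[ 0.619 -0.579  0.47 ]
[-0.142  0.875  0.119]
[ 0.421 -0.226 -0.086]
[ 0.325 -0.94  -0.021]
```

View pics/side1.png

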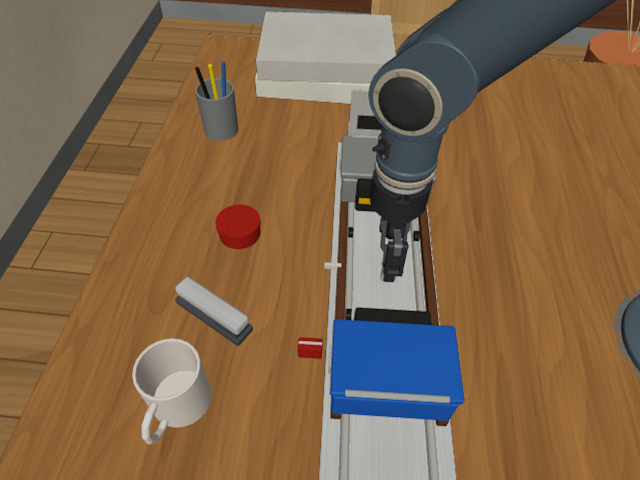

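View pics/top1.png

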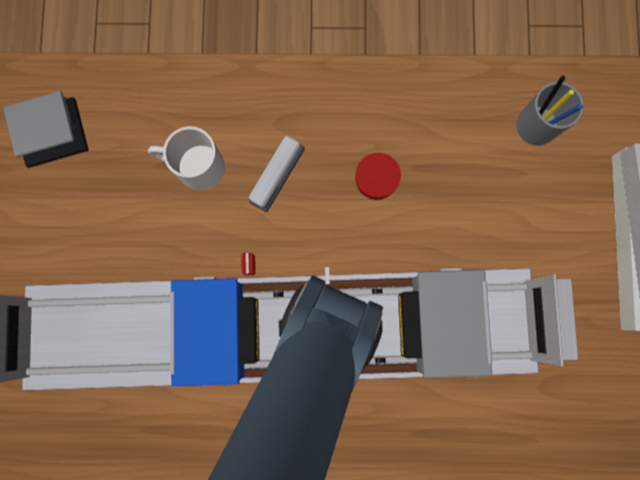

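The side view shows the hand clear inside the gap, with the fingertip at (395, 270). The top view confirms the blue edge and pointer stay visible, and that the caddy hasn't moved. I'll push now.

```bash
cat > log.py <<'E'
from track import *
from plant import robot
import json,os
def shot(n=1,p=True):
    for _ in range(n):
        t=robot.sense()['t']; f=robot.grab_frame('top'); d=(t,pocket(f)); open('log.txt','a').write('%f %f\n'%d)
        s=robot.sense(); 
        if p: print('t %.3f pocket-S0 %.4f n%d  hand-S0 %.4f'%(d[0],d[1]-S0,edge(f)[1],s['tcp_pos'][:2]@E_-S0))
def mv(off,vel):
    robot.move_straight(pos(S0+off),vel=vel,attitude=None); s=robot.sense(); print('  mv t %.3f hand-S0 %.4f'%(s['t'],s['tcp_pos'][:2]@E_-S0))
E
python3 - <<'E'
from log import *
mv(.050,.15); shot()
mv(.082,.064); shot(2)
E
```

```text
mv t 5.300 hand-S0 0.0498
t 5.300 pocket-S0 0.0002 n36  hand-S0 0.0492
  mv t 6.000 hand-S0 0.0822
t 6.000 pocket-S0 0.0285 n36  hand-S0 0.0821
t 6.050 pocket-S0 0.0338 n36  hand-S0 0.0819
```

```bash
python3 - <<'E'
from sim import *
from scipy.optimize import minimize
tgt=.1298
def fin(x,m,v0,p='mj'):
    h1,h2,T2=x; o=run(m,.0338+.05*v0,v0,.082,[(h1,.2),(h2,T2)],p,dt=.005); return o[1][-1],o[2][-1],o[4].max()
def cost(x):
    if x[2]<.2: return 9
    c=0
    for m in(2.7,3.1,3.5):
        s,v,F=fin(x,m,.104); c+=(v/.01)**2+((s+v*1.-tgt)/.01)**2
    return c
best=min((minimize(cost,(h1,h1+d,T),method='Nelder-Mead',options=dict(maxfev=120)) for h1 in(.02,.03,.04) for d in(.03,.05) for T in(.5,.8)),key=lambda r:r.fun)
print(best.x,best.fun)
for p in('mj','lin'):
  for m in(2.5,3.1,3.7):
    for v0 in(.099,.104,.109): print(p,m,v0,np.round(fin(best.x,m,v0,p),4))
E
```

```text
[0.03212479 0.06680064 0.80021226] 0.03785850208181239
mj 2.5 0.099 [ 0.1302 -0.0002  0.    ]
mj 2.5 0.104 [0.1277 0.0015 0.    ]
mj 2.5 0.109 [0.1254 0.0044 0.    ]
mj 3.1 0.099 [0.1324 0.0022 0.    ]
mj 3.1 0.104 [ 0.1299 -0.0005  0.    ]
mj 3.1 0.109 [ 0.1275 -0.0019  0.    ]
mj 3.7 0.099 [0.1347 0.0055 0.    ]
mj 3.7 0.104 [0.1324 0.0002 0.    ]
mj 3.7 0.109 [ 0.1302 -0.0041  0.    ]
lin 2.5 0.099 [ 0.1252 -0.0104  0.    ]
lin 2.5 0.104 [ 0.1225 -0.0125  0.    ]
lin 2.5 0.109 [ 0.1199 -0.0121  0.    ]
lin 3.1 0.099 [ 0.1286 -0.0094  0.    ]
lin 3.1 0.104 [ 0.1261 -0.0152  0.    ]
lin 3.1 0.109 [ 0.1236 -0.0189  0.    ]
lin 3.7 0.099 [ 0.1317 -0.0058  0.    ]
lin 3.7 0.104 [ 0.1297 -0.0137  0.    ]
lin 3.7 0.109 [ 0.1275 -0.0198  0.    ]
```

```bash
python3 - <<'E'
from log import *
mv(.032,.25); shot(1)
E
cat > plan.py <<'E'
import sys
from sim import *
from scipy.optimize import minimize
s0,v0,h0=map(float,sys.argv[1:4]); tgt=.1298
def fin(x,m,v0,p='mj'):
    o=run(m,s0,v0,h0,[(x[0],x[1])],p,dt=.005); return o[1][-1],o[2][-1],o[4].max()
def cost(x):
    if not .12<x[1]<2: return 1e3
    return sum((v/.01)**2+((s+v-tgt)/.01)**2 for s,v,F in (fin(x,m,v0) for m in(2.7,3.1,3.5)))
best=min((minimize(cost,(h0+d,T),method='Nelder-Mead',options=dict(maxfev=80)) for d in(.01,.03,.05) for T in(.4,.8)),key=lambda r:r.fun)
print(best.x,'vel',(best.x[0]-h0)/best.x[1],best.fun)
for p in('mj','lin'):
  for m in(2.5,3.1,3.7): print(p,m,*[np.round(fin(best.x,m,v),4) for v in(v0-.004,v0,v0+.004)])
E
cat log.txt
```

```text
mv t 6.450 hand-S0 0.0306
t 6.450 pocket-S0 0.0757 n36  hand-S0 0.0318
5.300000 -0.087379
6.000000 -0.059099
6.050000 -0.053842
6.450000 -0.011852
```

```bash
python3 plan.py .0809 .1042 .032
```

```text
[0.06380132 0.6775926 ] vel 0.04693281002671439 0.2674419201389746
mj 2.5 [0.1237 0.0081 0.    ] [0.1233 0.005  0.    ] [0.1229 0.002  0.    ]
mj 3.1 [0.1263 0.0053 0.    ] [0.1261 0.0016 0.    ] [ 0.1259 -0.0019  0.    ]
mj 3.7 [0.129  0.0061 0.    ] [0.1291 0.0024 0.    ] [ 0.1292 -0.0013  0.    ]
lin 2.5 [0.1237 0.0081 0.    ] [0.1233 0.005  0.    ] [0.1229 0.002  0.    ]
lin 3.1 [0.1263 0.0053 0.    ] [0.1261 0.0016 0.    ] [ 0.1259 -0.0019  0.    ]
lin 3.7 [0.129  0.0061 0.    ] [0.1291 0.0024 0.    ] [ 0.1292 -0.0013  0.    ]
```

```bash
python3 - <<'E'
from log import *
mv(.0638,.0469); shot(3)
E
```

```text
mv t 7.325 hand-S0 0.0637
t 7.325 pocket-S0 0.1277 n36  hand-S0 0.0636
t 7.375 pocket-S0 0.1277 n36  hand-S0 0.0635
t 7.425 pocket-S0 0.1273 n36  hand-S0 0.0635
```

```bash
cat > plan2.py <<'E'
import sys
from sim import *
from scipy.optimize import differential_evolution as DE
tgt=.1298
def fin(x,m,v0,s0,h0,p='mj'):
    h1,T1,h2,T2=x
    o=run(m,s0,v0,h0,[(h1,T1),(h2,T2),(tgt,.3),(tgt+.0001,.5)],p,dt=.005); return o[1][-1],o[2][-1],np.abs(o[4]).max()
if __name__=='__main__':
    s0,v0,h0=map(float,sys.argv[1:4])
    def cost(x): return sum((v/.008)**2+((s+v-tgt)/.008)**2 for m,vv in((2.8,v0),(3.4,v0),(3.1,v0-.003),(3.1,v0+.003)) for s,v,F in [fin(x,m,vv,s0,h0)])
    r=DE(cost,[(.10,.19),(.1,.6),(.10,.2),(.1,1.2)],maxiter=12,popsize=8,seed=1,polish=False,workers=-1,updating='deferred') if 0 else DE(cost,[(.10,.19),(.1,.6),(.10,.2),(.1,1.2)],maxiter=14,popsize=7,seed=1,polish=False)
    x=r.x; print(x,'vels',abs(x[0]-h0)/x[1],abs(x[2]-x[0])/x[3],r.fun)
    for m in(2.6,3.1,3.6): print(m,*[np.round(fin(x,m,v,s0,h0),4) for v in(v0-.004,v0,v0+.004)])
E
time python3 plan2.py .1270 -.015 .0638
```

```text
[0.18113862 0.11680656 0.13830388 0.73742441] vels 1.0045550547417303 0.05808695928034656 0.3785808862842205
2.6 [0.1344 0.0037 0.5024] [0.1327 0.0024 0.504 ] [0.1312 0.0013 0.5056]
3.1 [0.1292 0.0018 0.5024] [0.1285 0.001  0.504 ] [1.280e-01 5.000e-04 5.056e-01]
3.6 [1.252e-01 5.000e-04 5.024e-01] [1.254e-01 3.000e-04 5.040e-01] [1.258e-01 2.000e-04 5.056e-01]
real	0m3.875s
user	0m4.349s
sys	0m0.091s
```

```bash
sed -i 's/(.1,.6),(.10,.2)/(.3,.6),(.10,.2)/g' plan2.py; python3 plan2.py .1270 -.015 .0638
```

```text
[0.17977971 0.31345976 0.13456743 0.21495448] vels 0.3699987318917035 0.21033419912818319 1.5956469077637614
2.6 [0.1343 0.0087 0.5024] [0.132  0.0065 0.504 ] [0.13   0.0044 0.5056]
3.1 [0.1271 0.0046 0.5024] [0.126 0.003 0.504] [0.125  0.0015 0.5056]
3.6 [0.1219 0.0015 0.5024] [0.1218 0.0007 0.504 ] [1.220e-01 3.000e-04 5.056e-01]
```

```bash
python3 - <<'E'
from log import *
mv(.1798,.37); mv(.1346,.21); shot(3)
E
```

```text
mv t 7.942 hand-S0 0.1806
  mv t 8.308 hand-S0 0.1318
t 8.308 pocket-S0 0.1288 n36  hand-S0 0.1331
t 8.358 pocket-S0 0.1299 n36  hand-S0 0.1340
t 8.408 pocket-S0 0.1311 n36  hand-S0 0.1345
```

```bash
cat > fit.py <<'E'
import numpy as np
from sim import prof
from scipy.optimize import least_squares
# (t_start,target,T)
MV=[(5.35,.082,.5),(6.10,.032,.2),(6.50,.0638,.678),(7.475,.1798,.3135),(7.942,.1346,.2152)]
D=np.loadtxt('log.txt'); D[:,1]+=.0876; D=D[1:]
def sim(th,MV=MV,t0=5.35,t1=8.46,s=0.,v=0.,h0=.0495,dt=.0025,d=(0,0)):
    m,W1,W2,lag=th; out=[]; hp=h0; n=int(round((t1-t0)/dt))
    for i in range(n+1):
        t=t0+i*dt; h=h0; prev=h0
        for ts,tg,T in MV:
            x=(t-lag-ts)/T
            if x>0: h=prev+(tg-prev)*prof['mj'](min(x,1))
            prev=tg
        hv=(h-hp)/dt if i else 0; hp=h; F=0
        for sg,W in((1,W1),(-1,W2)):
            c=sg*(h-s)+W-.110
            if c>0: F+=sg*max(50*c+.4*sg*(hv-v)+(3000*(c-.024) if c>.024 else 0),0)
        out.append((t,s,v,h,F)); v+=dt*(F-.006*np.tanh(v/.001)-.25*v)/m; s+=dt*v
    return np.array(out)
if __name__=='__main__':
    def res(th):
        o=sim(th); r=(np.interp(D[:,0],o[:,0],o[:,1])-D[:,1])/.0005
        return np.r_[r,(th[0]-3.1)/.6,(th[1:3]-.057)/.003,(th[3]-.02)/.02]
    r=least_squares(res,[3.1,.057,.057,.02],x_scale=[1,.003,.003,.02],diff_step=1e-3); print(r.x,r.fun.round(1)); o=sim(r.x); print(o[-1]); np.save('th.npy',r.x)
E
python3 fit.py
```

```text
[3.70503106 0.06249102 0.05487522 0.04322207] [-0.8 -0.2  3.8 -1.4 -1.4 -1.1 -1.6 -1.6 -1.6  1.   1.8 -0.7  1.2]
[8.46       0.13144966 0.02270542 0.1346     0.        ]
```

```bash
cat > plan3.py <<'E'
import sys
from fit import *
from scipy.optimize import differential_evolution as DE
tgt=.1298; s0,v0,h0=map(float,sys.argv[1:4]); b1=eval(sys.argv[4]); b2=eval(sys.argv[5]); th0=np.load('th.npy')
def fin(x,d):
    h1,T1,h2,T2=x; a=T1+.15; b=a+T2+.15
    o=sim(th0+d[:4],[(0,h1,T1),(a,h2,T2)],0,b+.4,s0,v0+d[4],h0,dt=.005); return o[-1,1],o[-1,2],abs(o[-40:,4]).max()
DS=[np.array(d) for d in((0,0,0,0,0),(.3,0,0,0,.002),(-.3,0,0,0,-.002),(0,.0015,.0015,0,0),(0,-.0015,-.0015,0,0),(0,0,0,.01,0),(0,0,0,-.01,0))]
def cost(x): return sum((v/.006)**2+((s+v-tgt)/.01)**2+100*F for d in DS for s,v,F in[fin(x,d)])
r=DE(cost,[b1,(.2,1),b2,(.15,1)],maxiter=14,popsize=7,seed=2,polish=False); x=r.x
print(x,'vels',abs(x[0]-h0)/x[1],abs(x[2]-x[0])/x[3],r.fun)
for d in DS: print(d,np.round(fin(x,d),4))
E
python3 plan3.py .1322 .0227 .1345 "(.06,.11)" "(.08,.15)"
```

```text
[0.07652616 0.20623692 0.12771899 0.36670523] vels 0.28110312178338 0.13960212682153256 4.826290103246727
[0 0 0 0 0] [ 0.137  -0.0023  0.    ]
[0.3   0.    0.    0.    0.002] [ 0.1387 -0.0013  0.    ]
[-0.3    0.     0.     0.    -0.002] [ 0.1352 -0.0032  0.    ]
[0.     0.0015 0.0015 0.     0.    ] [ 0.1326 -0.0068  0.    ]
[ 0.     -0.0015 -0.0015  0.      0.    ] [0.1406 0.0003 0.    ]
[0.   0.   0.   0.01 0.  ] [ 0.1366 -0.0029  0.    ]
[ 0.    0.    0.   -0.01  0.  ] [ 0.1374 -0.0016  0.    ]
```

```bash
python3 - <<'E'
from log import *
mv(.0765,.281); mv(.1277,.1396); shot(3)
robot.sleep(.2); shot(1); robot.sleep(.2); shot(1)
E
```

```text
mv t 8.817 hand-S0 0.0760
  mv t 9.333 hand-S0 0.1283
t 9.333 pocket-S0 0.1264 n36  hand-S0 0.1275
t 9.383 pocket-S0 0.1256 n36  hand-S0 0.1270
t 9.433 pocket-S0 0.1247 n36  hand-S0 0.1268
t 9.683 pocket-S0 0.1204 n36  hand-S0 0.1272
t 9.933 pocket-S0 0.1164 n36  hand-S0 0.1276
```

```bash
sed -i 's/(7.942,.1346,.2152)\]/(7.942,.1346,.2152),(8.458,.0765,.206),(8.817,.1277,.3667)]/; s/t1=8.46/t1=9.984/' fit.py; python3 fit.py && python3 plan3.py .1156 -.0162 .1277 "(.13,.19)" "(.10,.14)"
```

```text
[2.23538982 0.05618418 0.04987241 0.04160644] [  0.    1.3   8.5  -2.2  -1.    0.7  -7.3  -9.8 -12.3  -4.7  -3.   -1.2
   7.3  15.4  -1.4  -0.3  -2.4   1.1]
[ 9.9850000e+00  1.2405002e-01 -3.8536765e-05  1.2770000e-01
  0.0000000e+00]
[0.16794682 0.21123555 0.12390473 0.92270007] vels 0.19053050730772983 0.0477317447041035 12.56471983761963
[0 0 0 0 0] [0.1189 0.004  0.    ]
[0.3   0.    0.    0.    0.002] [0.1153 0.0016 0.    ]
[-0.3    0.     0.     0.    -0.002] [0.1233 0.0067 0.    ]
[0.     0.0015 0.0015 0.     0.    ] [0.1281 0.0095 0.    ]
[ 0.     -0.0015 -0.0015  0.      0.    ] [1.106e-01 1.000e-04 0.000e+00]
[0.   0.   0.   0.01 0.  ] [0.1196 0.0046 0.    ]
[ 0.    0.    0.   -0.01  0.  ] [0.1182 0.0034 0.    ]
```

```bash
sed -i "s/prof\['mj'\]/prof[PR]/; s/^MV=/PR='mj'\nMV=/" fit.py; cat > fit2.py <<'E'
import fit,numpy as np
from fit import *
from scipy.optimize import differential_evolution as DE
prof['trap']=lambda x:(2*x*x if x<.5 else 1-2*(1-x)**2)
prof['trap3']=lambda x:(2.25*x*x if x<1/3 else (.25+1.5*(x-1/3) if x<2/3 else 1-2.25*(1-x)**2))
prof['cub']=lambda x:x*x*(3-2*x)
best=None
for p in('mj','cub','trap3','lin'):
    fit.PR=p
    def c(th):
        o=sim(th,dt=.005); r=(np.interp(D[:,0],o[:,0],o[:,1])-D[:,1])/.0007
        return (r**2).sum()+((th[0]-3.1)/.6)**2+(((th[1:3]-.057)/.003)**2).sum()+((th[3]-.03)/.03)**2
    r=DE(c,[(2,4.2),(.05,.065),(.05,.065),(0,.1)],maxiter=25,popsize=8,seed=0,polish=True); print(p,r.x.round(4),r.fun,flush=True)
    o=sim(r.x,dt=.005); print(((np.interp(D[:,0],o[:,0],o[:,1])-D[:,1])*1000).round(1),o[-1].round(4))
    if best is None or r.fun<best[0]: best=(r.fun,p,r.x); np.save('th.npy',r.x); open('pr.txt','w').write(p)
E
time python3 fit2.py
```

```text
mj [2.     0.0545 0.05   0.0493] 343.87816590361916
[-1.4 -0.8  2.2 -1.4 -0.5  0.5 -3.5 -4.8 -6.1 -2.3 -1.5 -0.6  3.7  7.7] [ 9.985   0.1241 -0.      0.1277  0.    ]
cub [3.168  0.0584 0.0598 0.0046] 372.9790949138513
[ 0.3  0.3 -0.1 -7.4 -7.5 -7.4 -0.7 -0.3  0.1  2.3  2.1  2.   1.3  0.5] [ 9.985   0.1159 -0.0187  0.1277  0.    ]
trap3 [3.0936 0.0581 0.0593 0.0053] 342.4120858897947
[ 0.3  0.4  0.3 -7.3 -7.3 -7.1 -0.4 -0.1  0.2  2.   1.8  1.6  0.9  0.1] [ 9.985   0.1154 -0.0188  0.1277  0.    ]
lin [2.3296 0.0563 0.0576 0.0204] 626.6271161716303
[ 0.4  0.4 -1.1 -9.6 -9.8 -9.7  0.2  0.6  1.1  2.7  2.4  2.2  1.1 -0. ] [ 9.985   0.1153 -0.0197  0.1277  0.    ]
real	0m25.751s
user	0m36.577s
sys	0m0.064s
```

```bash
python3 - <<'E'
from log import *
mv(.152,.054); shot(2); robot.sleep(.9); shot(2); robot.sleep(.2); shot(2)
E
```

```text
mv t 10.583 hand-S0 0.1522
t 10.583 pocket-S0 0.1068 n32  hand-S0 0.1519
t 10.633 pocket-S0 0.1061 n28  hand-S0 0.1518
t 11.583 pocket-S0 0.0956 n15  hand-S0 0.1520
t 11.633 pocket-S0 0.0956 n15  hand-S0 0.1520
t 11.883 pocket-S0 0.0968 n15  hand-S0 0.1520
t 11.933 pocket-S0 0.0973 n17  hand-S0 0.1520
```

```bash
python3 - <<'E'
from log import *
robot.sleep(.1); mv(.064,.22); shot(2); robot.sleep(.15); shot(1)
E
python3 - <<'E'
import numpy as np
d=np.loadtxt('log.txt')[-3:]; print(np.polyfit(d[:,0],d[:,1],1))
E
```

```text
mv t 12.633 hand-S0 0.0638
t 12.633 pocket-S0 0.1036 n36  hand-S0 0.0647
t 12.683 pocket-S0 0.1039 n36  hand-S0 0.0651
t 12.883 pocket-S0 0.1054 n36  hand-S0 0.0650
[ 0.00737429 -0.07720133]
```

```bash
python3 - <<'E'
from log import *
mv(.156,.18); shot(1); robot.sleep(.3); shot(1); robot.sleep(.3); shot(2)
E
python3 - <<'E'
import numpy as np
d=np.loadtxt('log.txt')[-7:]; d[:,0]-=d[-1,0]; d[:,1]+=.0876
p=np.polyfit(d[:,0],d[:,1],2); print(p,(np.polyval(p,d[:,0])-d[:,1])*1e3)
E
```

```text
mv t 13.592 hand-S0 0.1553
t 13.592 pocket-S0 0.1098 n26  hand-S0 0.1547
t 13.942 pocket-S0 0.1115 n32  hand-S0 0.1554
t 14.292 pocket-S0 0.1129 n36  hand-S0 0.1560
t 14.342 pocket-S0 0.1131 n36  hand-S0 0.1560
[-0.00121825  0.00348995  0.11307631] [-0.01054136  0.02003632 -0.01056547 -0.00741763  0.01441044 -0.00023271
 -0.00568958]
```

```bash
python3 - <<'E'
from log import *
mv(.163,.02); shot(1); mv(.176,.0027); shot(1); robot.sleep(.2); shot(2)
E
```

```text
mv t 14.892 hand-S0 0.1632
t 14.892 pocket-S0 0.1146 n17  hand-S0 0.1630
  mv t 19.425 hand-S0 0.1760
t 19.425 pocket-S0 0.1315 n14  hand-S0 0.1760
t 19.675 pocket-S0 0.1329 n16  hand-S0 0.1760
t 19.725 pocket-S0 0.1332 n16  hand-S0 0.1760
```

```bash
python3 - <<'E'
from log import *
mv(.085,.17); shot(1); robot.sleep(.4); shot(1); robot.sleep(.5); shot(1); robot.sleep(.5); shot(2)
E
```

```text
mv t 20.458 hand-S0 0.0857
t 20.458 pocket-S0 0.1357 n36  hand-S0 0.0862
t 20.908 pocket-S0 0.1360 n36  hand-S0 0.0853
t 21.458 pocket-S0 0.1360 n36  hand-S0 0.0850
t 22.008 pocket-S0 0.1360 n36  hand-S0 0.0850
t 22.058 pocket-S0 0.1360 n36  hand-S0 0.0850
```

```bash
python3 - <<'E'
from log import *
mv(.135,.1); shot(1); robot.move_straight(pos(S0+.135,.25),vel=.2); shot(1); robot.sleep(1); shot(2)
f=robot.grab_frame('top'); cv2.imwrite('pics/top2.png',f['image'][:,:,::-1]); g=robot.grab_frame('side')
a=f['image'][235:300,200:300]; b=g['image'][300:380,270:370]
cv2.imwrite('pics/end.png',np.hstack([cv2.resize(a,(480,312),interpolation=0),cv2.resize(b,(300,312),interpolation=0)])[:,:,::-1]); np.savez('top2.npz',**f); np.savez('side2.npz',**g)
print(robot.sense()['t'],robot.sense()['wrist_force'])
E
```

```text
mv t 22.758 hand-S0 0.1347
t 22.758 pocket-S0 0.1360 n36  hand-S0 0.1343
t 23.842 pocket-S0 nan n0  hand-S0 0.1347
t 24.892 pocket-S0 nan n0  hand-S0 0.1350
t 24.942 pocket-S0 nan n0  hand-S0 0.1350
25.0917 [-0.52832764  0.53092039  0.44682566]
  return _methods._mean(a, axis=axis, dtype=dtype,
  ret = ret.dtype.type(ret / rcount)
```

View pics/end.png

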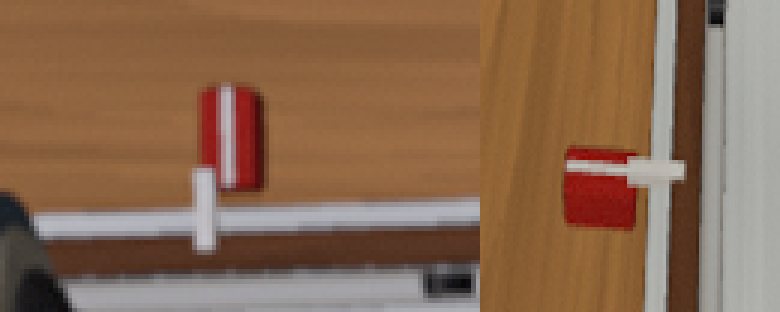

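The pictures show the pointer (top view column 242.5) about 6 mm past the white line (247), allowing for parallax. That is within the 12 mm tolerance. The caddy is at rest and the hand is clear above the gap.

```bash
python3 -c "
from plant import robot
print(robot.close_job())"
```

```text
the job is handed in; nothing more can be done
None
```

I handed the job in at about 25 s: the caddy is standing at rest about 6 mm past the mark's line (12 mm allowed) with the hand out of the gap, after an opening roll at about 10 cm/s and several slower corrections; no verdict came back.

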